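Fit the red ratchet knob to the heel riser's sprung D-shaft and keep it pressed

TASK

Pick up the red ratchet knob by its grip bar and, keeping hold of it, press it squarely on the middle of the sprung brass setting pad until the pad is fully down, which seats the snap ring in its bore. Then turn the knob so that the flat in its bore matches the flat of the D-shaft on the heel riser, push it fully home on the shaft, and keep pressing so that the sprung shaft is held all the way down. Finish like that, still gripping and pressing the knob, and leave the other things on the bench undisturbed.

Things in the scene. Friction and masses are not known exactly. Their poses are not given: they have to be found in the camera images.
- knob: the loose red knob, 85 to 160 g, standing mouth down. Origin: centre of its open underside; z up. Round skirt 48 mm across, 20 mm tall; on it a grip bar 48 mm long (along x), 14 mm thick (along y), spanning 20 to 42 mm above the origin, to be pinched across y. A white pointer on the bar's +x half, top and end, marks the side of the bore's flat
- bore (a point): centre of the closed top of the knob's blind D-bore, 16.5 mm above the underside, on its axis. The bore opens downward, is 20 mm across, its flat 4 mm from the axis on the knob's +x side, its lower edge chamfered
- pointer (a point): end of the knob's white pointer: 24 mm from the axis along the knob's +x (the flat's side), 32 mm above the underside
- setter_base: fixed blue round base of the sprung setting pad, 84 mm across, 30 mm tall. Origin: centre of its underside
- pad_top (a point): centre of the top face of the sprung brass pad, a plain disc 62 mm across; 44 mm above the worktop at rest; moves down with the pad
- press_pad (a joint): travel of the brass pad: 0 up, 0.008 m fully down (a hard stop). Spring: starts to move at 3 N, 7 N at the stop; springs back up when let go
- clip_board: fixed wooden board 250 x 160 x 12 mm with a steel spring clip (up to 45 mm above the worktop) along its +x end, pinning the grey heel riser, 160 x 90 mm, top 36 mm above the worktop. Origin: centre of the board's underside
- ratchet: black round ratchet housing on the heel riser, 64 mm across, 20 mm tall (top 56 mm above the worktop at rest). Origin: centre of its underside, on the shaft's axis; its +x points to the shaft's flat side
- seat (a point): centre of the top of the black flange, 36 mm across, round the foot of the brass D-shaft, on the shaft's axis; 70 mm above the worktop at rest, moves down with the shaft. The knob is home when its origin is here. +x points to the flat side of the shaft, marked by a white tick on the flange
- shaft_top (a point): centre of the top of the upright brass D-shaft: 16 mm above the flange, 18 mm across, flat 3 mm from the axis on the +x side, top edge chamfered by 2 mm. The knob goes on only with its +x (pointer) along the shaft's +x, within about 0.15 rad; play about 1 mm all round. The shaft does not turn
- spindle (a joint): travel of the sprung D-shaft with its flange: 0 up, 0.008 m fully down (a hard stop). Spring: starts to move at 5.6 N, 11.2 N at the stop
- scraper: loose bystander: chunky green plastic ice scraper lying flat, about 190 x 100 x 22 mm; leave alone
- brush: loose bystander: stiff bristle brush with ash handle, bristles down, about 275 x 46 x 38 mm; leave alone
- buckle: loose bystander: red ratchet buckle lying flat, 75 x 34 x 15 mm (not the knob: it is long and low); leave alone
- grommet_setter: loose bystander: upright brass grommet setter, 32 mm across, 105 mm tall; leave alone
- rivet_jar: loose bystander: small glass jar with a steel cap, 64 mm across, 75 mm tall; leave alone
Mind the look-alikes: they are no part of the job. Leave any orange or purple look-alike of the knob alone. Leave any purple look-alike of the setter_base alone.

How it is judged:
By the outcome, as a careful person would: the job done as asked, in the order asked, and still so for the second after the job is handed in, while the arm keeps its last pose, push and grip.
It also fails if it takes over 48 s, if anything falls off the work surface, if the arm or the gripper's body presses on something with over 40 N, if the wrist force passes 120 N, or if a joint passes its speed limit or range.

ROBOT

A 6-joint arm with a two-finger parallel gripper is mounted at the origin on the work surface. World frame = base frame: x ahead of the robot, y to its left, z up, the work surface at z = 0. Lengths are in m, angles in rad, forces in N, time in s.
With the tool pointing down it reaches from about 0.35 to 0.775 m from the base axis. Payload 7.3 kg.
Tool frame: the origin (TCP) lies between the finger pads; the fingertips stand ahead of it and the grasp point (between the pads) lies 6 mm ahead of it (robot.tip_extent is the x of the fingertips in the tool frame, in m); x points along the fingers, z is the direction in which the jaws open and shut, and the axes are right-handed (so a half turn about x gives the same grasp; the last joint's range is limited). The gripper opens to 92 mm and grips with 3 to 60 N. Pads are 19 mm wide; open, the fingers measure 130 mm over their backs; the gripper's body (75 mm by 190 mm) begins 47 mm behind the grasp point.
Start: joints at [1.104, 0.342, 1.524, -0, 1.275, -0.146], TCP at [0.166, 0.498, 0.252] pointing down, gripper open.
Joint ranges: [-2.53, 2.53], [-0.77, 2.02], [0.04, 2.7], [-1, 4.14], [0.28, 2.66], [-3.11, 3.11]. Speed limits (rad/s): [2.57, 2.57, 3.14, 3.14, 3.14, 3.14].

INTERFACE

Orientations are given as [roll, pitch, yaw] about the fixed x, y, z axes, in that order (R = Rz(yaw) Ry(pitch) Rx(roll)).
In Python, from cell import robot gives the robot as it stands. The module is installed in compiled form; this text tells all that it offers.
- The arm moves only by the shell command python3 -m creep 'ROWS' [FORCE]. ROWS is JSON, a list of rows, each an object with "translation": the shift along the tool's x, y, z in m, a list of three; "twist": the turn, a rotation vector about the tool's x, y, z in rad, a list of three; "hand": the opening in per cent of the stroke, from 0 (shut) to 100 (fully open). A call has 1 to 5 rows; each row is the pose to reach, as a shift and turn from the pose measured when the call began, along the tool's axes at that moment; what a row does not reach only later rows make up. A row lasts 1/10 s, in which the tool goes at most 50 mm and 8.59 degrees, less where a joint would pass 70% of its speed; a pose out of reach is approached as far as the arm can. A call with a gripper value outside its range is refused whole. The fingers move at their own pace and stop on an object; FORCE is the grip in N (left out, the last holds). Time passes only in rows, so rows that repeat a pose let the fingers close. It gives the time, the measured TCP pose, the force and the opening at its end, in the units of the state.
- robot.observe(): the state, without advancing time (a new reading comes with each control period).
- robot.read_camera(name): name is "scene" or "side" or "wrist"; returns the picture (384x512x3 uint8, blue, green, red); there is no depth.
- robot.calibration(name): a dict with "intrinsics" (3x3 intrinsics, pixels), "dist" ([k1, k2, p1, p2, k3] as OpenCV has them; the pictures are not rectified), "cam_to_world" (4x4, takes a point from camera to world coordinates); the wrist camera has in their place "mount" (4x4, takes a point from camera to tool coordinates, whose origin is the TCP and whose axes are the tool frame's). Camera axes: x right, y up, looking along -z (the intrinsics and any distortion apply to the point x, -y, -z); pixel columns grow to the right and rows downward; lengths in m; the calibration is good to about 2 mm. A picture is of the moment at which its call begins: read the wrist's pose just before it. calibration takes no time and is no camera call.
- robot.hand_in(): hands the job in, once; it reports no verdict.
The state is a dict: "time": time; "qpos": joint angles; "qvel": joint speeds; "joint_efforts": joint torques, N m; "tool_pos": TCP position; "tool_rot": TCP orientation; "contact_force": force on the tool from outside, world axes, zero at the start; "torque": the same for the moment, N m; "opening": finger opening in m.
Only numpy, scipy, OpenCV 4.12 (cv2) and the standard library are available. Lean on these libraries where they do the work, as an engineer would, in place of code of your own. Each camera call takes 0.05 s, during which the arm holds its last target. There are 200 camera calls.

## Working session

There is one attempt and no reset: what is moved stays moved. The work goes in short steps, Python scripts to look and compute and a shell command to move; the robot and the scene stay as the last step left them, time stands still between calls to the robot, and variables do not carry over. Pictures are saved under pics/ and viewed, about 8 in all and at most 12, crops included, and the job is handed in when it is done.

```bash
mkdir -p pics
cat > h.py <<'E'
import numpy as np, cv2
from scipy.spatial.transform import Rotation as R
from cell import robot
def pose(s=None):
    s=s or robot.observe(); T=np.eye(4); T[:3,:3]=R.from_euler('xyz',s['tool_rot']).as_matrix(); T[:3,3]=s['tool_pos']; return T
def cam(name,T=None):
    c=robot.calibration(name)
    return np.array(c['intrinsics'],float),np.array(c['dist'],float),(np.array(c['cam_to_world']) if name!='wrist' else T@np.array(c['mount']))
def ray(name,uv,T=None):
    K,d,C=cam(name,T); p=cv2.undistortPoints(np.array([[uv]],float),K,d)[0,0]
    return C[:3,3], C[:3,:3]@np.array([p[0],-p[1],-1])
def at_z(name,uv,z,T=None):
    o,v=ray(name,uv,T); return o+v*(z-o[2])/v[2]
def proj(name,P,T=None):
    K,d,C=cam(name,T); q=(np.array(P,float).reshape(-1,3)-C[:3,3])@C[:3,:3]; q=q*[1,-1,-1]
    return cv2.projectPoints(q,np.zeros(3),np.zeros(3),K,d)[0][:,0]
def go(p,rot=None):
    "shift in tool axes to world point p"
    T=pose(); return T[:3,:3].T@(np.array(p)-T[:3,3])
E
python3 - <<'E'
from h import *
s=robot.observe();print(s,robot.tip_extent)
for n in('scene','side','wrist'):
    im=robot.read_camera(n);cv2.imwrite(f'pics/{n}0.png',im)
    print(cam(n,pose(s))[2].round(3).tolist())
a=cv2.imread('pics/scene0.png');b=cv2.imread('pics/side0.png')
cv2.imwrite('pics/s1.png',cv2.resize(a,(800,600),interpolation=cv2.INTER_CUBIC))
cv2.imwrite('pics/s2.png',cv2.resize(b,(800,600),interpolation=cv2.INTER_CUBIC))
E
```

```text
{'time': 0.0, 'qpos': array([ 1.10398718e+00,  3.42715613e-01,  1.52502183e+00, -2.27196424e-05,
        1.27540115e+00, -1.45987445e-01]), 'qvel': array([ 1.92101771e-05,  6.35389487e-04, -1.04788242e-03,  9.43259494e-05,
       -6.06564873e-04, -1.35926197e-04]), 'joint_efforts': array([ 1.49166641e-03, -4.31238878e+01, -2.44227934e+01,  7.19159818e-02,
        5.57240762e-02, -1.14369861e-04]), 'tool_pos': array([0.1653658 , 0.49788283, 0.25104695]), 'tool_rot': array([ 3.00965745,  1.56925023, -2.0235466 ]), 'contact_force': array([ 0.53079808, -0.40355942, -0.10140724]), 'torque': array([ 0.03960609, -0.02517524, -0.01990682]), 'opening': 0.09163288458173675} 0.025
[[-0.756, -0.389, 0.527, 1.231], [0.655, -0.427, 0.623, 0.806], [-0.017, 0.816, 0.577, 0.772], [0.0, 0.0, 0.0, 1.0]]
[[0.741, 0.385, -0.551, -0.144], [-0.671, 0.452, -0.588, -0.739], [0.022, 0.805, 0.593, 0.876], [0.0, 0.0, 0.0, 1.0]]
[[0.315, -0.905, -0.287, 0.089], [0.949, 0.3, 0.096, 0.524], [-0.001, -0.303, 0.953, 0.385], [0.0, 0.0, 0.0, 1.0]]
```

View pics/s1.png

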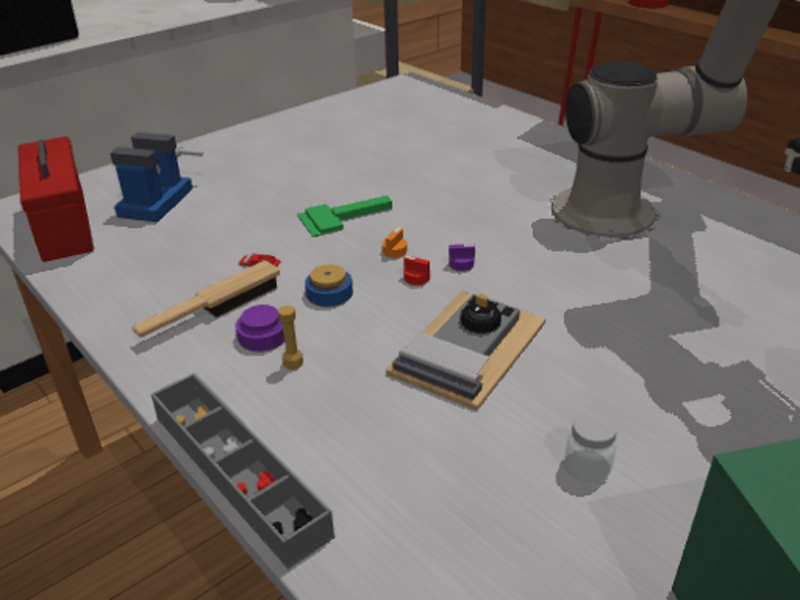

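View pics/s2.png

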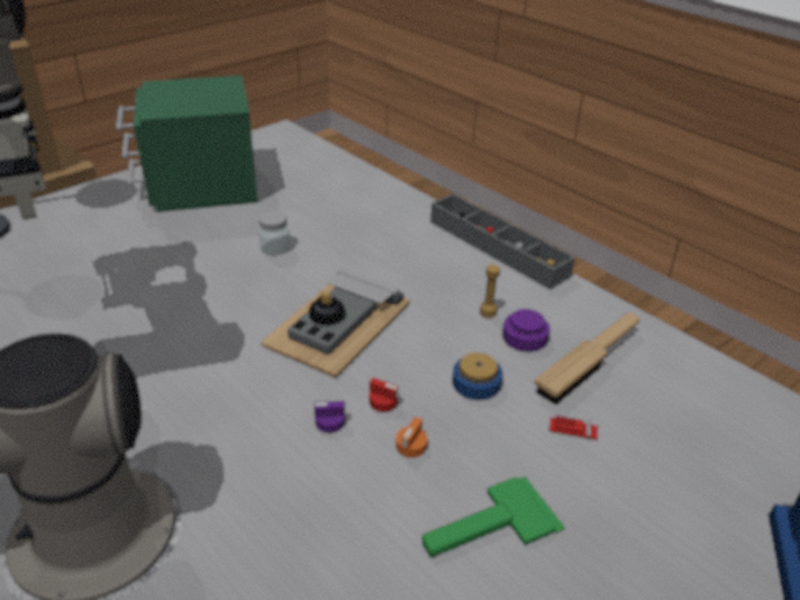

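The scene shows the red knob at about (417,270), the blue setter at (329,285) and the D-shaft at (482,302). In the side view they are at (383,393), (478,373) and (326,300). The orange and purple look-alikes stand close to the knob.

Run:
```python
from h import *
k=.64
def tri(a,b):
    o1,v1=ray('scene',np.array(a)*k);o2,v2=ray('side',np.array(b)*k)
    A=np.stack([v1,-v2],1);t=np.linalg.lstsq(A,o2-o1,rcond=None)[0]
    p,q=o1+v1*t[0],o2+v2*t[1];return ((p+q)/2).round(4),np.linalg.norm(p-q).round(4)
print('knob',tri((417,270),(383,393)))
print('padtop',tri((328,275),(478,365)))
print('shaft',tri((482,300),(326,293)))
print('purple',tri((461,255),(330,414)));print('orange',tri((395,243),(411,437)))
print('setterP',tri((289,312),(492,270)))
a=cv2.imread('pics/scene0.png');b=cv2.imread('pics/side0.png')
c=[cv2.resize(a[135:195,230:310],(400,300),interpolation=2),cv2.resize(b[230:290,190:270],(400,300),interpolation=2),
cv2.resize(a[180:225,278:338],(400,300),interpolation=2),cv2.resize(b[175:220,178:238],(400,300),interpolation=2)]
cv2.imwrite('pics/c.png',np.vstack([np.hstack(c[:2]),np.hstack(c[2:])]))
```

```text
knob (array([ 0.4603, -0.0689,  0.0178]), np.float64(0.0017))
padtop (array([ 0.6076, -0.1379,  0.0389]), np.float64(0.0023))
shaft (array([0.5074, 0.1372, 0.0809]), np.float64(0.0021))
purple (array([ 0.3663, -0.0509,  0.0186]), np.float64(0.0013))
orange (array([ 0.4285, -0.1684,  0.018 ]), np.float64(0.0025))
setterP (array([ 0.7624, -0.0203,  0.0983]), np.float64(0.0044))
```

View pics/c.png

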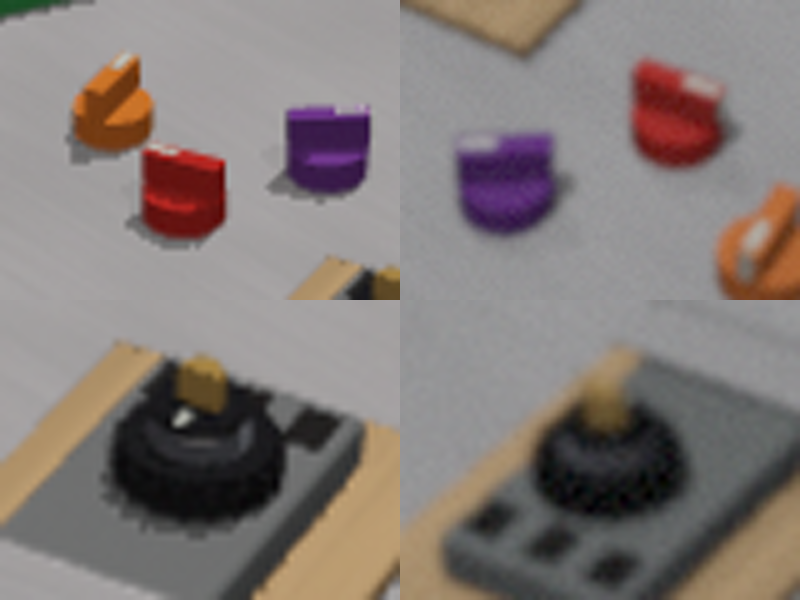

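The red knob's pointer is at the left end of its bar in the scene crop (165,150) and the right end in the side crop (705,85). The shaft's white tick is at (182,418) in the lower left crop.

Run:
```python
from h import *
S=lambda u,v:(230+u/5,135+v/5)
D=lambda u,v:(190+(u-400)/5,230+v/5)
a=at_z('scene',S(147,150),.042);b=at_z('scene',S(222,157),.042);print(a,b,np.arctan2(*(a-b)[1::-1]),(a+b)/2)
a=at_z('side',D(718,88),.042);b=at_z('side',D(640,66),.042);print(a,b,np.arctan2(*(a-b)[1::-1]),(a+b)/2)
t=at_z('scene',(278+182*.15,180+118*.15),.07);f=at_z('scene',(278+201*.15,180+62*.15),.086);print('tick',t,'shafttop',f,np.arctan2(*(t-f)[1::-1]))
T=pose();print(T[:3,:3].round(3))
print('cam offset',(np.array(robot.calibration('wrist')['mount'])).round(3))
yaw=np.arctan2(T[1,1],T[0,1]);print('tool y yaw',yaw,'tool z yaw',np.arctan2(T[1,2],T[0,2]))
print('go',go([0.46,-0.075,0.2]))
```

```text
[ 0.47307375 -0.08453745  0.042     ] [ 0.44698964 -0.05068748  0.042     ] -0.9142534889576586 [ 0.4600317  -0.06761247  0.042     ]
[ 0.4689832  -0.09156561  0.042     ] [ 0.45022078 -0.05426765  0.042     ] -1.1047184821303935 [ 0.45960199 -0.07291663  0.042     ]
tick [0.51816465 0.13895986 0.07      ] shafttop [0.5042607  0.13413785 0.086     ] 0.3338286821101015
[[-0.    -0.949  0.315]
 [-0.001  0.315  0.949]
 [-1.     0.    -0.001]]
cam offset [[-0.001  0.303 -0.953 -0.134]
 [ 0.001  0.953  0.303  0.081]
 [ 1.    -0.    -0.001  0.001]
 [ 0.     0.     0.     1.   ]]
tool y yaw 2.820760789832226 tool z yaw 1.24996458537568
go [ 0.05166137 -0.46022545 -0.45080109]
```

```bash
python3 -m creep '[{"translation":[0,-0.036,-0.035],"twist":[0,0,0],"hand":70},{"translation":[0,-0.071,-0.07],"twist":[0,0,0],"hand":70},{"translation":[0,-0.107,-0.105],"twist":[0,0,0],"hand":70},{"translation":[0,-0.142,-0.14],"twist":[0,0,0],"hand":70},{"translation":[0,-0.178,-0.175],"twist":[0,0,0],"hand":70}]' 20
python3 -m creep '[{"translation":[0,-0.036,-0.035],"twist":[0,0,0],"hand":70},{"translation":[0,-0.071,-0.07],"twist":[0,0,0],"hand":70},{"translation":[0,-0.107,-0.105],"twist":[0,0,0],"hand":70},{"translation":[0,-0.142,-0.14],"twist":[0,0,0],"hand":70},{"translation":[0,-0.178,-0.175],"twist":[0,0,0],"hand":70}]'
python3 -c "
from h import *
print(go([.46,-.07,.2]))"
```

```text
time: 0.65
tool_pos: [0.2793, 0.2742, 0.2513]
tool_rot: [3.112, 1.57, -1.921]
contact_force: [1.4, 0.1, 0.4]
opening: 0.0651
time: 1.15
tool_pos: [0.3929, 0.0512, 0.2516]
tool_rot: [-2.854, 1.57, -1.604]
contact_force: [1.4, 0.6, -0.9]
opening: 0.0643
[ 0.05169814 -0.10182    -0.09388348]
```

```bash
python3 -m creep '[{"translation":[0.015,-0.025,-0.024],"twist":[0.14,0,0],"hand":70},{"translation":[0.03,-0.05,-0.048],"twist":[0.28,0,0],"hand":70},{"translation":[0.045,-0.075,-0.07],"twist":[0.42,0,0],"hand":70},{"translation":[0.052,-0.102,-0.094],"twist":[0.56,0,0],"hand":70},{"translation":[0.052,-0.102,-0.094],"twist":[0.68,0,0],"hand":70}]'
python3 -m creep '[{"translation":[0,0,0],"twist":[0,0,0],"hand":70},{"translation":[0,0,0],"twist":[0,0,0],"hand":70}]'
python3 - <<'E'
from h import *
s=robot.observe();np.save('T1.npy',pose(s));T=pose(s)
im=robot.read_camera('wrist');cv2.imwrite('pics/w1r.png',im)
print(T.round(3))
cv2.imwrite('pics/w1.png',cv2.resize(im,(800,600),interpolation=2))
E
```

```text
time: 1.65
tool_pos: [0.4614, -0.0734, 0.1983]
tool_rot: [-2.741, 1.569, -2.179]
contact_force: [-1.0, 1.5, -0.0]
opening: 0.0645
time: 1.85
tool_pos: [0.4612, -0.0735, 0.198]
tool_rot: [-3.069, 1.569, -2.505]
contact_force: [0.4, 0.1, 0.2]
opening: 0.064
[[-0.002 -0.535  0.845  0.461]
 [-0.001  0.845  0.535 -0.073]
 [-1.    -0.    -0.002  0.198]
 [ 0.     0.     0.     1.   ]]
```

View pics/w1.png

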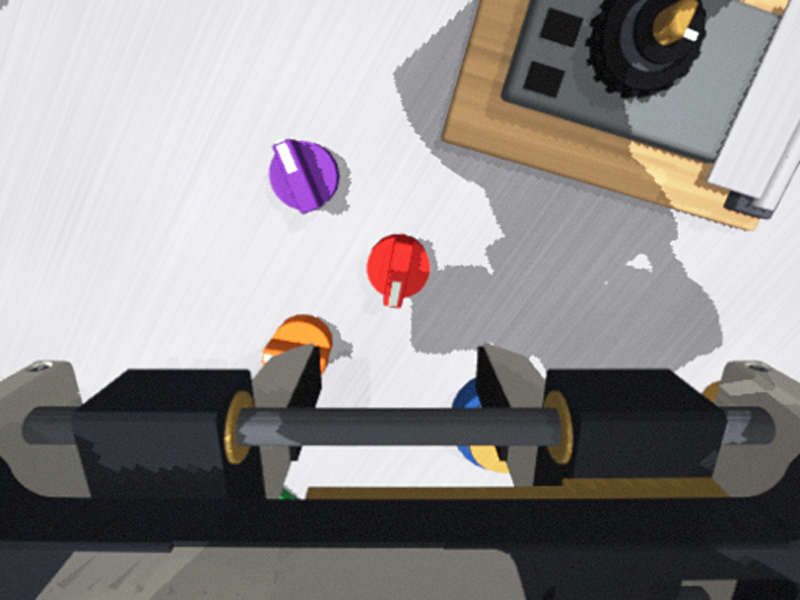

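The wrist view has the knob at (398,268) with its pointer down the image at (395,295). The shaft's tick is at (690,35), and the fingers are at the bottom.

Run:
```python
import cv2,numpy as np
im=cv2.imread('pics/w1r.png')
a=cv2.resize(im[145:205,220:290],(466,400),interpolation=2)
b=cv2.resize(im[0:60,385:435],(333,400),interpolation=2)
cv2.imwrite('pics/w1c.png',np.hstack([a,b]))
```

```text
(no output)
```

View pics/w1c.png

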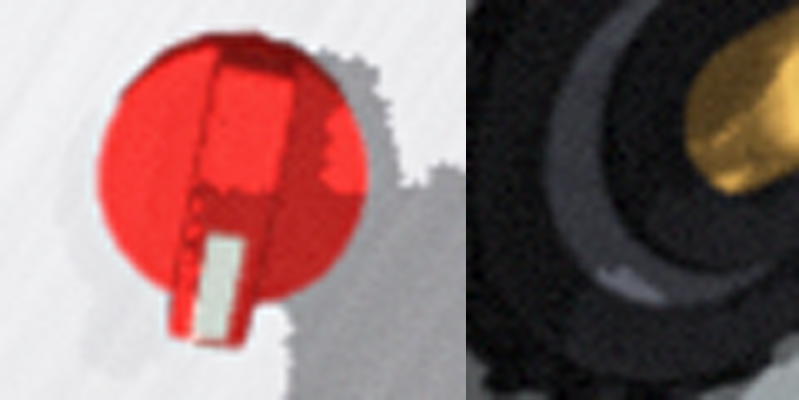

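The bar's top face runs from (257,70) at the far end to (206,343) at the pointer end, in crop pixels.

Run:
```python
from h import *
T=np.load('T1.npy')
f=at_z('wrist',(220+257/6.667,145+70/6.667),.042,T);n=at_z('wrist',(220+206/6.667,145+343/6.667),.042,T)
print(f,n,np.linalg.norm(n-f),'yaw',np.arctan2(*(n-f)[1::-1]),'c',(f+n)/2)
T=pose();print('toolz yaw',np.arctan2(T[1,2],T[0,2]))
c=(f+n)/2;c[2]=.12;print(go(c)); 
t=at_z('wrist',(690*.64,36*.64),.07,np.load('T1.npy'));print('tick',t)
print('padtop proj wrist now',proj('wrist',[.6076,-.1379,.044],T))
```

```text
[ 0.45209355 -0.04883678  0.042     ] [ 0.47006312 -0.09299099  0.042     ] 0.04767074486985506 yaw -1.1842934335995365 c [ 0.46107834 -0.07091388  0.042     ]
toolz yaw 0.5647948803858928
[0.07825062 0.00192282 0.00123335]
tick [0.51942629 0.13686198 0.07      ]
padtop proj wrist now [[324.5280917  281.01044912]]
```

```bash
python3 -m creep '[{"translation":[0.02,0.002,0.001],"twist":[0.1,0,0],"hand":45},{"translation":[0.06,0.002,0.001],"twist":[0.18,0,0],"hand":45},{"translation":[0.1,0.002,0.001],"twist":[0.18,0,0],"hand":45},{"translation":[0.138,0.002,0.001],"twist":[0.18,0,0],"hand":45},{"translation":[0.138,0.002,0.001],"twist":[0.18,0,0],"hand":45}]'
python3 - <<'E'
from h import *
print(go([.4611,-.0709,.0475]));T=pose();print(T.round(3),'toolz yaw',np.arctan2(T[1,2],T[0,2]))
E
```

```text
time: 2.4
tool_pos: [0.4578, -0.0695, 0.057]
tool_rot: [2.601, 1.561, 2.989]
contact_force: [0.6, 0.3, 0.8]
opening: 0.0415
[ 0.00942605 -0.0026146   0.00264614]
[[-0.01  -0.378  0.926  0.458]
 [ 0.001  0.926  0.378 -0.069]
 [-1.     0.005 -0.008  0.057]
 [ 0.     0.     0.     1.   ]] toolz yaw 0.3878247133826107
```

```bash
python3 -m creep '[{"translation":[0.005,-0.003,0.003],"twist":[0,-0.008,-0.005],"hand":45},{"translation":[0.0095,-0.003,0.003],"twist":[0,-0.008,-0.005],"hand":45},{"translation":[0.0095,-0.003,0.003],"twist":[0,-0.008,-0.005],"hand":45}]'
python3 -m creep '[{"translation":[0,0,0],"twist":[0,0,0],"hand":0},{"translation":[0,0,0],"twist":[0,0,0],"hand":0},{"translation":[0,0,0],"twist":[0,0,0],"hand":0},{"translation":[0,0,0],"twist":[0,0,0],"hand":0},{"translation":[0,0,0],"twist":[0,0,0],"hand":0}]' 40
python3 - <<'E'
from h import *
T=pose();print(T.round(4),'toolz yaw',np.arctan2(T[1,2],T[0,2]))
E
```

```text
time: 2.7
tool_pos: [0.4623, -0.0712, 0.0484]
tool_rot: [-0.818, 1.569, -0.429]
contact_force: [-0.3, -0.4, 0.5]
opening: 0.0413
time: 3.2
tool_pos: [0.4623, -0.0713, 0.0487]
tool_rot: [-0.857, 1.569, -0.468]
contact_force: [-1.4, 0.3, 4.5]
opening: 0.0139
[[ 1.800e-03 -3.788e-01  9.255e-01  4.623e-01]
 [-9.000e-04  9.255e-01  3.788e-01 -7.130e-02]
 [-1.000e+00 -1.500e-03  1.300e-03  4.870e-02]
 [ 0.000e+00  0.000e+00  0.000e+00  1.000e+00]] toolz yaw 0.3885040949018027
```

```bash
python3 -m creep '[{"translation":[-0.03,0,0],"twist":[0,0,0],"hand":0},{"translation":[-0.07,0,0],"twist":[0,0,0],"hand":0},{"translation":[-0.11,0,0],"twist":[0,0,0],"hand":0},{"translation":[-0.13,0,0],"twist":[0,0,0],"hand":0},{"translation":[-0.13,0,0],"twist":[0,0,0],"hand":0}]' 40
python3 - <<'E'
from h import *
out=[]
for n,(cu,cv) in(('scene',(210,178)),('side',(306,235))):
    im=robot.read_camera(n);cv2.imwrite(f'pics/{n}1.png',im)
    w=im[cv-30:cv+30,cu-35:cu+35];h=cv2.cvtColor(cv2.GaussianBlur(w,(3,3),0),cv2.COLOR_BGR2HSV)
    m=((h[...,0]>8)&(h[...,0]<35)&(h[...,1]>70)).astype('u1')
    k,l,st,ce=cv2.connectedComponentsWithStats(m);i=1+st[1:,4].argmax()
    pts=np.argwhere(l==i)[:,::-1].astype(np.int32);hull=cv2.convexHull(pts).astype(float)[:,0]+[cu-35,cv-30]
    P=np.array([at_z(n,p,.044)[:2] for p in hull]);c,r=cv2.minEnclosingCircle(P.astype('f4'));print(n,st[i],'circle',c,r,'mean bbox',(P.min(0)+P.max(0))/2,P.max(0)-P.min(0))
    out.append(cv2.resize(im[cv-30:cv+30,cu-35:cu+35],(400,343),interpolation=2))
T=pose();im=robot.read_camera('wrist');np.save('T2.npy',T);cv2.imwrite('pics/w2r.png',im);print(T.round(4))
cv2.imwrite('pics/w2.png',np.vstack([cv2.resize(im[180:384,80:432],(800,464)*1,interpolation=2)[:257*2][:464]]))
E
```

```text
time: 3.7
tool_pos: [0.4635, -0.0716, 0.1814]
tool_rot: [-0.732, 1.563, -0.343]
contact_force: [0.8, 0.9, -1.4]
opening: 0.0134
scene [ 24  21  22  15 266] circle (0.6117419004440308, -0.1318606287240982) 0.03633545711636543 mean bbox [ 0.61208539 -0.13179751] [0.06669717 0.06845519]
side [ 24  20  23  19 336] circle (0.6036851406097412, -0.1428619772195816) 0.035310011357069016 mean bbox [ 0.60218424 -0.14196768] [0.06402474 0.06537553]
[[ 1.300e-03 -3.788e-01  9.255e-01  4.616e-01]
 [-7.000e-04  9.255e-01  3.788e-01 -7.100e-02]
 [-1.000e+00 -1.100e-03  9.000e-04  1.781e-01]
 [ 0.000e+00  0.000e+00  0.000e+00  1.000e+00]]
```

View pics/w2.png

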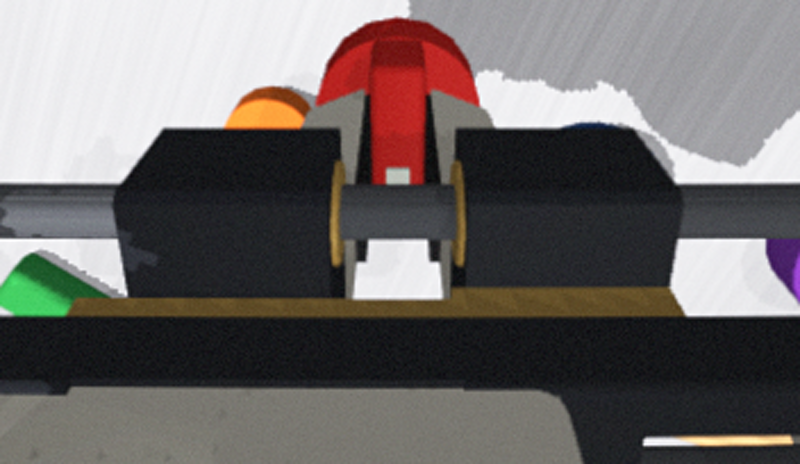

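The knob is held squarely. The far end of the bar top is at about (398,66) in this crop, and the pointer is toward −y of the tool.

Run:
```python
from h import *
T=np.load('T2.npy')
p=at_z('wrist',(80+398*.44,180+66*.44),T[2,3]-.0067,T);q=T[:3,:3].T@(p-T[:3,3]);print('far end in tool',q)
p=at_z('wrist',(80+396*.44,180+18*.44),T[2,3]-.0287,T);print('skirt far edge',T[:3,:3].T@(p-T[:3,3]))
print(go([.607,-.137,.1781]))
```

```text
far end in tool [0.0066741  0.0245635  0.00167098]
skirt far edge [0.02866771 0.02989869 0.00118053]
[-0.0007413  -0.11636998  0.10987763]
```

```bash
python3 -m creep '[{"translation":[0,-0.03,0.028],"twist":[0,0,0],"hand":0},{"translation":[0,-0.06,0.056],"twist":[0,0,0],"hand":0},{"translation":[0,-0.09,0.084],"twist":[0,0,0],"hand":0},{"translation":[0,-0.116,0.11],"twist":[0,0,0],"hand":0},{"translation":[0,-0.116,0.11],"twist":[0,0,0],"hand":0}]' 60
python3 -m creep '[{"translation":[0.02,0,0],"twist":[0,0,0],"hand":0},{"translation":[0.04,0,0],"twist":[0,0,0],"hand":0},{"translation":[0.06,0,0],"twist":[0,0,0],"hand":0},{"translation":[0.07,0,0],"twist":[0,0,0],"hand":0},{"translation":[0.07,0,0],"twist":[0,0,0],"hand":0}]'
python3 - <<'E'
from h import *
T=pose();print(T.round(4),go([.607,-.137,.0967]),robot.observe()['contact_force'])
im=[]
for n,(u,v) in(('scene',(210,168)),('side',(306,225))):
    a=robot.read_camera(n);im.append(cv2.resize(a[v-40:v+40,u-40:u+40],(400,400),interpolation=2))
cv2.imwrite('pics/p.png',np.hstack(im))
E
```

```text
time: 4.35
tool_pos: [0.6092, -0.1382, 0.1738]
tool_rot: [2.594, 1.569, 2.982]
contact_force: [-0.2, -0.2, -0.9]
opening: 0.0136
time: 4.85
tool_pos: [0.6073, -0.1375, 0.1012]
tool_rot: [2.458, 1.563, 2.846]
contact_force: [-0.4, 0.1, -1.3]
opening: 0.0135
[[-0.0075 -0.3778  0.9259  0.6073]
 [ 0.0023  0.9259  0.3778 -0.1375]
 [-1.      0.0049 -0.0061  0.1012]
 [ 0.      0.      0.      1.    ]] [ 4.45840292e-03  5.46923002e-04 -2.75835393e-05] [-0.35807725  0.06737574 -1.29218409]
```

View pics/p.png

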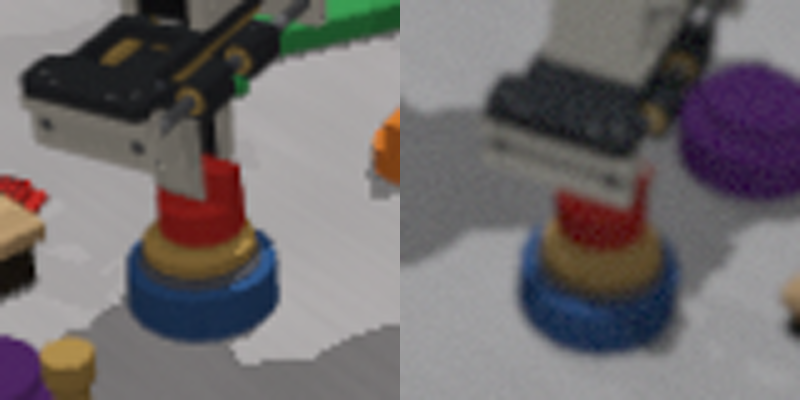

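The knob is centred on the pad in both views: skirt and pad centres are 201 and 199 px in scene, 600 and 602 px in side. I'll press now.

```bash
python3 -m creep '[{"translation":[0.004,0,0],"twist":[0,-0.006,-0.005],"hand":0},{"translation":[0.008,0,0],"twist":[0,-0.006,-0.005],"hand":0},{"translation":[0.011,0,0],"twist":[0,-0.006,-0.005],"hand":0},{"translation":[0.014,0,0],"twist":[0,-0.006,-0.005],"hand":0},{"translation":[0.014,0,0],"twist":[0,-0.006,-0.005],"hand":0}]' 60
python3 -m creep '[{"translation":[0.001,0,0],"twist":[0,0,0],"hand":0},{"translation":[0.003,0,0],"twist":[0,0,0],"hand":0},{"translation":[0.003,0,0],"twist":[0,0,0],"hand":0}]'
```

```text
time: 5.45
tool_pos: [0.609, -0.1381, 0.09]
tool_rot: [-0.745, 1.565, -0.358]
contact_force: [0.2, 0.5, 2.5]
opening: 0.0132
time: 5.75
tool_pos: [0.609, -0.1381, 0.087]
tool_rot: [-0.75, 1.565, -0.363]
contact_force: [-1.1, 1.5, 4.5]
opening: 0.0134
```

```bash
python3 -m creep '[{"translation":[0.002,0,0],"twist":[0,0,0],"hand":0},{"translation":[0.004,0,0],"twist":[0,0,0],"hand":0},{"translation":[0.004,0,0],"twist":[0,0,0],"hand":0}]'
python3 -m creep '[{"translation":[0.001,0,0],"twist":[0,0,0],"hand":0},{"translation":[0.002,0,0],"twist":[0,0,0],"hand":0},{"translation":[0.002,0,0],"twist":[0,0,0],"hand":0}]'
```

```text
time: 6.05
tool_pos: [0.6092, -0.1382, 0.0847]
tool_rot: [-0.762, 1.564, -0.375]
contact_force: [-4.5, 2.1, 14.5]
opening: 0.0137
time: 6.35
tool_pos: [0.6092, -0.1382, 0.0846]
tool_rot: [-0.787, 1.563, -0.399]
contact_force: [-6.8, 2.4, 17.1]
opening: 0.0136
```

The pad is at its stop: TCP z 0.0846 as predicted, at 17 N. Lift, then move toward the shaft.

```bash
python3 -m creep '[{"translation":[-0.02,0,0],"twist":[0,0,0],"hand":0},{"translation":[-0.05,0,0],"twist":[0,0,0],"hand":0},{"translation":[-0.09,0,0],"twist":[0,0,0],"hand":0},{"translation":[-0.125,0,0],"twist":[0,0,0],"hand":0},{"translation":[-0.125,0,0],"twist":[0,0,0],"hand":0}]' 60
python3 -c "
from h import *
T=pose();print(T.round(4),go([.572,.157,.2]))"
```

```text
time: 6.85
tool_pos: [0.6108, -0.1386, 0.2148]
tool_rot: [-0.75, 1.553, -0.362]
contact_force: [-0.3, -0.2, -0.3]
opening: 0.0135
[[ 0.0165 -0.378   0.9256  0.6108]
 [-0.0063  0.9257  0.3782 -0.1386]
 [-0.9998 -0.0121  0.0129  0.2148]
 [ 0.      0.      0.      1.    ]] [0.01232352 0.28850917 0.07572625]
```

```bash
python3 -m creep '[{"translation":[0.002,0.04,0.01],"twist":[-0.14,0.01,0],"hand":0},{"translation":[0.005,0.085,0.022],"twist":[-0.28,0.01,0.01],"hand":0},{"translation":[0.008,0.13,0.034],"twist":[-0.42,0.01,0.01],"hand":0},{"translation":[0.011,0.175,0.046],"twist":[-0.56,0.01,0.01],"hand":0},{"translation":[0.012,0.22,0.058],"twist":[-0.7,0.01,0.01],"hand":0}]' 60
python3 -c "
from h import *
T=pose();print(T.round(4),go([.572,.157,.2]),np.arctan2(T[1,2],T[0,2]))"
```

```text
time: 7.35
tool_pos: [0.5806, 0.0885, 0.1992]
tool_rot: [-2.521, 1.565, -1.428]
contact_force: [1.3, -0.4, -0.7]
opening: 0.0135
[[ 8.000e-04 -8.880e-01  4.598e-01  5.806e-01]
 [-5.600e-03  4.597e-01  8.880e-01  8.850e-02]
 [-1.000e+00 -3.300e-03 -4.600e-03  1.992e-01]
 [ 0.000e+00  0.000e+00  0.000e+00  1.000e+00]] [-0.00120267  0.03914594  0.05687662] 1.0930666030528884
```

```bash
python3 -m creep '[{"translation":[0,0.02,0.03],"twist":[-0.14,0,0],"hand":0},{"translation":[0,0.039,0.057],"twist":[-0.28,0,0],"hand":0},{"translation":[0,0.039,0.057],"twist":[-0.42,0,0],"hand":0},{"translation":[0,0.039,0.057],"twist":[-0.56,0,0],"hand":0},{"translation":[0,0.039,0.057],"twist":[-0.7,0,0],"hand":0}]' 60
python3 -m creep '[{"translation":[0,0,0],"twist":[-0.08,0,0],"hand":0},{"translation":[0,0,0],"twist":[-0.08,0,0],"hand":0},{"translation":[0,0,0],"twist":[-0.08,0,0],"hand":0}]'
python3 - <<'E'
from h import *
T=pose();np.save('T3.npy',T);print(T.round(4),np.arctan2(T[1,2],T[0,2]))
im=robot.read_camera('wrist');cv2.imwrite('pics/w3r.png',im)
u,v=proj('wrist',[.505,.136,.086],T)[0];print(u,v)
u,v=int(u),int(v);y0=max(v-60,0);x0=max(u-60,0);print(x0,y0)
a=cv2.resize(im[y0:y0+120,x0:x0+120],(600,600),interpolation=2)
cv2.imwrite('pics/w3.png',a)
E
```

```text
time: 7.85
tool_pos: [0.5717, 0.1575, 0.1972]
tool_rot: [2.753, 1.565, -1.731]
contact_force: [-0.0, 0.4, -1.2]
opening: 0.0133
time: 8.15
tool_pos: [0.5716, 0.1575, 0.1962]
tool_rot: [2.505, 1.564, -1.901]
contact_force: [-0.1, -0.1, -1.3]
opening: 0.0137
[[-0.0021 -0.9534 -0.3018  0.5716]
 [-0.006  -0.3018  0.9534  0.1575]
 [-1.      0.0038 -0.0051  0.1962]
 [ 0.      0.      0.      1.    ]] 1.8773651225642536
255.0197038236564 114.57690258042037
195 54
```

View pics/w3.png

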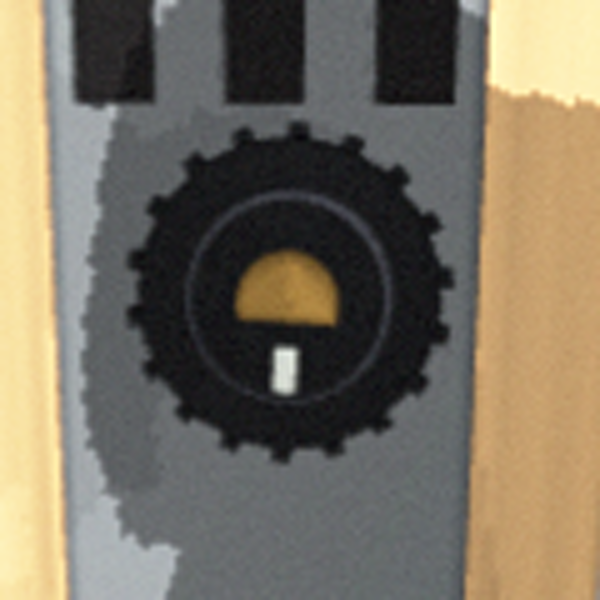

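The shaft is seen from above: top centre about (288,302), flat edge (236,322) to (335,326), tick (286,347) to (284,395), flange ring centre (289,298).

Run:
```python
from h import *
T=np.load('T3.npy')
g=lambda u,v,z:at_z('wrist',(195+u/5,54+v/5),z,T)
a=g(288,302,.0845);b=g(289,298,.07);print('top',a,'ring',b)
l=g(236,322,.086);r=g(335,326,.086);d=r-l;print('flat normal yaw',np.arctan2(-d[0],d[1])%(2*np.pi), len(d),np.linalg.norm(d))
t1=g(286,347,.07);t2=g(284,395,.07);print('tick yaw',np.arctan2(*(t2-t1)[1::-1]),'axis->tick end',np.arctan2(*(t2-b)[1::-1]), np.linalg.norm(t2-b))
print('tool -y yaw',np.arctan2(-T[1,1],-T[0,1]))
w=cv2.imread('pics/w3r.png');cv2.imwrite('pics/w3f.png',w)
```

```text
top [0.50556104 0.13394619 0.0845    ] ring [0.50545412 0.13391656 0.07      ]
flat normal yaw 0.26801250969519064 3 0.017344303852152073
tick yaw 0.2618109871333787 axis->tick end 0.2518435639323962 0.017799949287801462
tool -y yaw 0.30654935873066447
```

Run:
```python
from h import *
T=np.load('T3.npy');im=cv2.imread('pics/w3r.png')
# knob local: tool y=-knob x, tool x = .0487-z_k
def P(xk,zt,zk): return T[:3,:3]@np.array([.0487-zk,-xk,zt])+T[:3,3]
bar=proj('wrist',[P(-.024,-.007,.042),P(-.024,.007,.042),P(-.024,.007,.02),P(-.024,-.007,.02)],T)
an=np.linspace(0,2*np.pi,60)
c1=proj('wrist',[P(.024*np.cos(t),.024*np.sin(t),.02) for t in an],T);c2=proj('wrist',[P(.024*np.cos(t),.024*np.sin(t),0) for t in an],T)
x0,y0=200,170;k=8;big=cv2.resize(im[y0:y0+75,x0:x0+100],None,fx=k,fy=k,interpolation=2)
for c,col in((bar,(255,255,0)),(c1,(0,255,0)),(c2,(255,0,255))):
    cv2.polylines(big,[((c-[x0,y0]+.5)*k).astype(np.int32)],True,col,1)
cv2.imwrite('pics/w3k.png',big)
```

```text
(no output)
```

View pics/w3k.png

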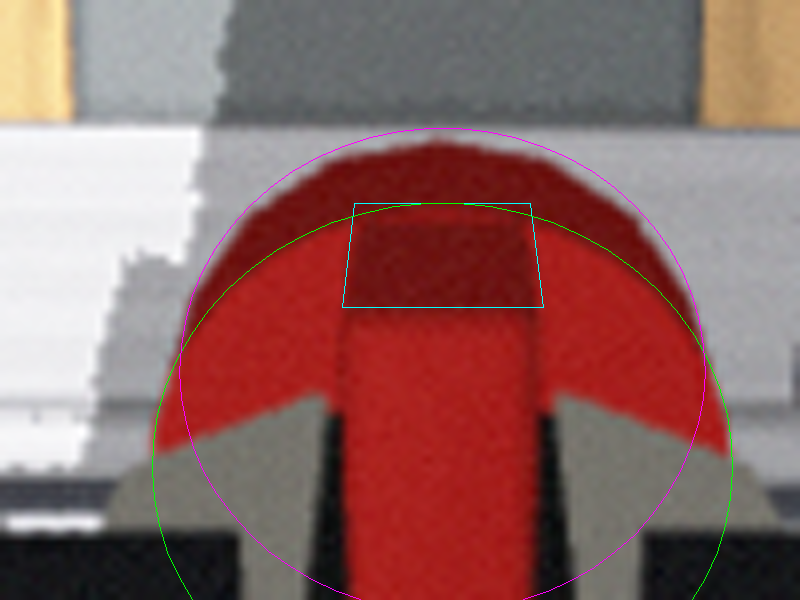

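The overlay agrees laterally: bar centre 440 px seen against 443 px predicted. The knob sits about 1 mm toward tool −y (skirt edge 143 px against 128 px), so I'll allow for that.

```bash
python3 -c "
from h import *
print(go([.5045,.1336,.15]))"
```

```text
[ 0.04675042  0.07106459 -0.00225021]
```

```bash
python3 -m creep '[{"translation":[0,0.03,0],"twist":[0.045,-0.005,-0.004],"hand":0},{"translation":[0,0.06,-0.002],"twist":[0.045,-0.005,-0.004],"hand":0},{"translation":[0.01,0.071,-0.002],"twist":[0.045,-0.005,-0.004],"hand":0},{"translation":[0.035,0.071,-0.002],"twist":[0.045,-0.005,-0.004],"hand":0},{"translation":[0.047,0.071,-0.002],"twist":[0.045,-0.005,-0.004],"hand":0}]' 60
python3 -m creep '[{"translation":[0,0,0],"twist":[0,0,0],"hand":0},{"translation":[0,0,0],"twist":[0,0,0],"hand":0}]' 60
python3 -c "
from h import *
T=pose();print(T.round(4),go([.5045,.1336,.138]),np.arctan2(-T[1,1],-T[0,1]),robot.observe()['contact_force'])"
```

```text
time: 8.7
tool_pos: [0.5036, 0.1336, 0.1485]
tool_rot: [1.615, 1.57, -2.838]
contact_force: [-0.8, -1.4, -1.3]
opening: 0.0132
time: 8.9
tool_pos: [0.5039, 0.1336, 0.1485]
tool_rot: [1.545, 1.57, -2.908]
contact_force: [-0.0, 0.1, -1.1]
opening: 0.0135
[[-1.200e-03 -9.665e-01 -2.566e-01  5.039e-01]
 [-3.000e-04 -2.566e-01  9.665e-01  1.336e-01]
 [-1.000e+00  1.200e-03  0.000e+00  1.485e-01]
 [ 0.000e+00  0.000e+00  0.000e+00  1.000e+00]] [ 0.01046171 -0.00059855 -0.00017837] 0.2594980278347921 [-0.01885426  0.10129418 -1.1150416 ]
```

```bash
python3 -m creep '[{"translation":[0.005,-0.0006,0],"twist":[0,0,0],"hand":0},{"translation":[0.01,-0.0006,0],"twist":[0,0,0],"hand":0},{"translation":[0.014,-0.0006,0],"twist":[0,0,0],"hand":0},{"translation":[0.018,-0.0006,0],"twist":[0,0,0],"hand":0},{"translation":[0.018,-0.0006,0],"twist":[0,0,0],"hand":0}]' 60
python3 -c "
from h import *
T=pose();print(T.round(4),go([.5045,.1336,.12]),np.arctan2(-T[1,1],-T[0,1]),robot.observe()['contact_force'])"
```

```text
time: 9.4
tool_pos: [0.5044, 0.1338, 0.1299]
tool_rot: [1.496, 1.569, -2.957]
contact_force: [1.2, -0.1, -0.6]
opening: 0.0134
[[-1.600e-03 -9.665e-01 -2.565e-01  5.044e-01]
 [-3.000e-04 -2.565e-01  9.665e-01  1.338e-01]
 [-1.000e+00  1.600e-03  1.000e-04  1.299e-01]
 [ 0.000e+00  0.000e+00  0.000e+00  1.000e+00]] [ 9.94109174e-03 -7.32960521e-05 -1.90697473e-04] 0.25938788870388674 [ 1.15258401 -0.06518781 -0.58325815]
```

No force with the knob 5 mm past the shaft top, so it's on the shaft. Continue down.

```bash
python3 -m creep '[{"translation":[0.003,0,0],"twist":[0,0,0],"hand":0},{"translation":[0.006,0,0],"twist":[0,0,0],"hand":0},{"translation":[0.009,0,0],"twist":[0,0,0],"hand":0},{"translation":[0.009,0,0],"twist":[0,0,0],"hand":0}]' 60
python3 -m creep '[{"translation":[0.002,0,0],"twist":[0,0,0],"hand":0},{"translation":[0.004,0,0],"twist":[0,0,0],"hand":0},{"translation":[0.006,0,0],"twist":[0,0,0],"hand":0},{"translation":[0.006,0,0],"twist":[0,0,0],"hand":0}]' 60
```

```text
time: 9.8
tool_pos: [0.5045, 0.1338, 0.1206]
tool_rot: [1.48, 1.569, -2.973]
contact_force: [0.4, 0.1, -2.1]
opening: 0.0134
time: 10.2
tool_pos: [0.5045, 0.1338, 0.1148]
tool_rot: [1.505, 1.57, -2.948]
contact_force: [-1.4, -0.8, 5.4]
opening: 0.014
```

```bash
python3 -m creep '[{"translation":[0.002,0,0],"twist":[0,0,0],"hand":0},{"translation":[0.004,0,0],"twist":[0,0,0],"hand":0},{"translation":[0.0055,0,0],"twist":[0,0,0],"hand":0},{"translation":[0.0055,0,0],"twist":[0,0,0],"hand":0}]' 60
python3 -m creep '[{"translation":[0.001,0,0],"twist":[0,0,0],"hand":0},{"translation":[0.002,0,0],"twist":[0,0,0],"hand":0},{"translation":[0.002,0,0],"twist":[0,0,0],"hand":0}]' 60
```

```text
time: 10.6
tool_pos: [0.5045, 0.1338, 0.1107]
tool_rot: [1.875, 1.57, -2.578]
contact_force: [-3.0, -1.3, 13.9]
opening: 0.0135
time: 10.9
tool_pos: [0.5046, 0.1338, 0.1106]
tool_rot: [-2.122, 1.57, -0.292]
contact_force: [-6.2, -0.4, 19.9]
opening: 0.0136
```

Run:
```python
from h import *
im=[]
for n,P in(('scene',[.505,.134,.09]),('side',[.505,.134,.09])):
    u,v=proj(n,P)[0].astype(int);a=robot.read_camera(n);im.append(cv2.resize(a[v-50:v+50,u-50:u+50],(400,400),interpolation=2))
cv2.imwrite('pics/f.png',np.hstack(im));s=robot.observe();print(s['time'],s['tool_pos'],s['contact_force'],s['opening'])
```

```text
11.0 [0.50456985 0.13381781 0.1106354 ] [-6.38581721 -1.95232045 18.96575597] 0.013391888273461394
```

View pics/f.png

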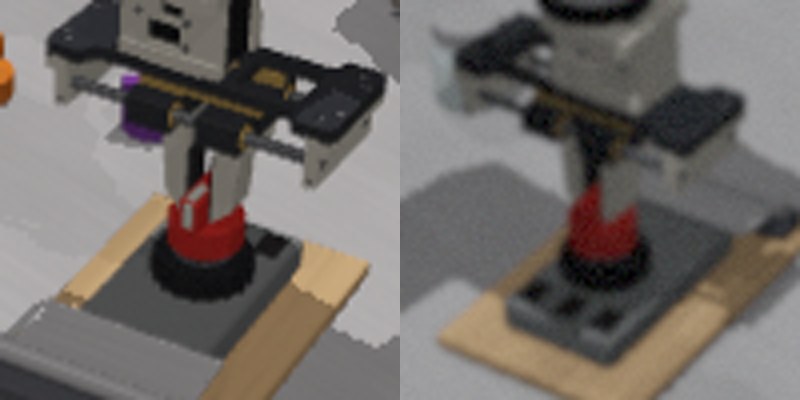

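The knob sits upright and fully down on the ratchet housing, at (205,235) in the scene crop and (603,225) in the side crop. The pointer faces the tick side, and the reading is steady at 19 N.

```bash
python3 -c "
from cell import robot
print(robot.hand_in())"
```

```text
the job is handed in; nothing more can be done
None
```

The job is done and handed in at about 11 s, with the knob still gripped and pressed down on the D-shaft.

- **Grasp:** I picked the red knob up by its grip bar. The gripper opening stayed at about 13.5 mm and the knob did not slip.
- **Setting pad:** I pressed the knob on the brass pad to its hard stop, at about 17 N against the 7 N needed. The tool stopped at 0.0846 m, where I predicted 0.0847 m. Before the press both fixed cameras showed the knob centred to within about 1 mm. The tool then shifted about 2 mm sideways by its own reading, and I did not correct that.
- **D-shaft:** I measured the shaft's flat at 0.26 rad with the wrist camera and turned the knob to match. It slid on with no measurable resistance and bottomed at a tool height of 0.1106 m, where I predicted 0.1107 m.
- **Final check:** The push held steady at about 19–20 N, against the 11.2 N needed at the shaft's stop. The last pictures showed the knob upright on the housing with its pointer on the tick side.

The fixed cameras put the pad centre about 13 mm apart, so I used their mean, which the pre-press pictures confirmed. The force reading also sits about 1 N low at rest. I saw no contact with other objects, but the last crops show only the area around the shaft, so I did not check every bystander at the end.

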